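# Unmould a soap loaf and lay it ready in the wire cutter

### The arm

A 6-joint arm with a two-finger parallel gripper is mounted at the origin on the work surface. World frame = base frame: x ahead of the robot, y to its left, z up, the work surface at z = 0. Lengths are in m, angles in degrees, forces in N, time in s.
With the tool pointing down it reaches from about 0.4 to 0.825 m from the base axis. Payload 7 kg.
Tool frame: the origin (TCP) lies midway between the tips of the shut fingers; the grasp point (between the pads) lies 19 mm behind it; z points along the fingers, y is the line along which they close (so a half turn about z gives the same grasp; the last joint's range is limited). The gripper opens to 88 mm and grips with 3 to 60 N. Pads are 19 mm wide; open, the fingers measure 130 mm over their backs; the gripper's body (78 mm by 193 mm) begins 47 mm behind the grasp point.
Start: joints at [-48.065, 20.546, 0.682, 0, -70.136, -16.507], TCP at [0.29, -0.61, 0.227] pointing down, gripper open.
Joint ranges: [-176.03, 176.03], [-82.01, 121.73], [-58.28, 71.71], [-173.87, 95.51], [-174.79, -0.11], [-173.66, 173.66]. Speed limits (degrees/s): [136.94, 136.94, 172.46, 180, 180, 180].

### API

Orientations are given as [roll, pitch, yaw] about the fixed x, y, z axes, in that order (R = Rz(yaw) Ry(pitch) Rx(roll)).
In Python, from plant import ctrl gives the robot as it stands.
- The arm moves only by the tool arm_command, never from a script. Its argument "steps" is a list of rows, each an object with "translation": the shift along the tool's x, y, z in mm, a list of three; "rotation": the turn, a rotation vector about the tool's x, y, z in units of 5 degrees (1.0 is 5 degrees), a list of three; "claw": the finger opening in mm, from 0 to 87.6. In form: [{"translation": [x, y, z], "rotation": [rx, ry, rz], "claw": claw}, ...]. A call has 1 to 5 rows; each row is the pose to reach, as a shift and turn from the pose commanded when the call began, along the tool's axes at that moment; what a row does not reach only later rows make up. A row lasts 1/10 s, in which the tool goes at most 50 mm and 8.59 degrees, less where a joint would pass 70% of its speed; a pose out of reach is approached as far as the arm can. A call with a gripper value outside its range is refused whole. The fingers move at their own pace and stop on an object; the grip force is fixed at half the most. Time passes only in rows, so rows that repeat a pose let the fingers close. It gives the time, the measured TCP pose, the force, the opening and the grip force at its end, in the units of the state.
- ctrl.get_obs(): the state, without advancing time (a new reading comes with each control period).
- ctrl.snapshot(name): name is "side" or "top"; returns (picture, depth): 400x640x3 uint8, red, green, blue; 400x640 float32, m along the optical axis (not along the pixel's ray), 0 where there is no reading.
- ctrl.calibration(name): a dict with "vertical_fov" (degrees; the focal length in pixels is half the picture's height over the tangent of half this angle, whatever the lens; pixels are square), "cx", "cy" (the principal point, pixels), "rvec" (rotation vector, rad) and "tvec" (3), from world to camera coordinates, as OpenCV has them. Camera axes: x right, y down, z forward; pixel columns grow to the right and rows downward; lengths in m; the calibration is good to about 2 mm. A picture is of the moment at which its call begins. calibration takes no time and is no camera call.
- ctrl.close_job(): hands the job in; it is judged then, once.
The state is a dict: "clock": time; "joint_pos": joint angles; "qvel": joint speeds; "tau": joint torques, N m; "tool_pos": TCP position; "orientation": TCP orientation; "force": force on the tool from outside, world axes, zero at the start; "moment": the same for the moment, N m; "opening": finger opening in m; "gripper_force": force on a finger pad.
Only numpy, scipy, OpenCV 4.12 (cv2) and the standard library are available. Lean on these libraries where they do the work, as an engineer would, in place of code of your own. Each camera call takes 0.05 s, during which the arm holds its last target. There are 200 camera calls.

### The job

Flip the red toggle latch of the sloping soap mould open and then swing the lid up until it stands well open, about square to the mould or further. Take the soap loaf out of the mould and set it down, without dropping it, lengthways and right side up in the bed of the white wire cutter, flat between the two rails and pushed up against the end stop. Leave latch and lid open, and do not disturb the other things on the table.

Things in the scene. Friction and masses are not known exactly. Their poses are not given: they have to be found in the camera images.
- tray: Wooden lower half of the soap mould, fixed, sloping 27 deg (0.47 rad). Origin: centre of underside. x runs up the slope, away from the robot; y along the hinge; z square out of the mould, leaning 27 deg towards the robot. 149 mm long (x -78 to +71), 77 wide; floor 10 mm and wall tops 28 mm above the origin; cavity x, y +-63, +-30 mm. With the lid shut 76 mm high.
- latch (a joint): Steel over-centre latch lever at the low (robot) end of the mould, rad. 0 = shut: it stands along tray z in front of the lid, its claw over the lid's edge blocking the lid. It swings out and down towards the robot to 1.25 = open. A spring holds it shut up to a dead point at 0.5 rad; beyond, it snaps to 1.25 by itself. About 5 N at the grip start it.
- latch_grip (a point): Middle of the red grip at the lever's free end: 26 mm wide (y), 10 thick (x), 46 long (z, along the lever). The pivot lies 85 mm below it along its z. Shut, it stands 29 mm above the lid's top (along tray z), so its lower end is 6 mm above the top. Axes turn with the lever, parallel to the tray's when shut.
- latch_pivot (a point): Point on the latch lever's pivot axis (axis along tray y).
- lid (a joint): Hinge of the deep white lid (48 mm deep, 149 x 77 mm, 0.3 kg), rad; 0 = shut, grows as it opens upward and away from the robot to its stop at 1.95. A stiff hinge (about 0.42 N m) keeps it wherever it is left. About 5 N at the handle moves it.
- lid_handle (a point): Middle of the lid's bar handle: a round bar 10 mm thick, 70 mm long along tray y, its middle line 38 mm above the lid's top, posts at both ends; 115 mm from the hinge along x and 85.5 mm along z (lid shut). Axes turn with the lid, parallel to the tray's when shut.
- lid_hinge (a point): Point on the lid's hinge axis (along tray y), at the upper, far end of the tray.
- loaf_center (a point): Centre of the cream soap loaf with dark red petals, 120 (x) x 55 (y) x 55 mm (z up, petals on top), about 0.35 kg, loose. It starts in the tray under the lid with axes parallel to the tray's, and stands 37 mm proud of the tray walls once the lid is open.
- cutter: White wire cutter, 200 x 110 mm, fixed. Origin: centre of underside, on the table; x lengthways to the end stop, z up. Bed top 30 mm up. Rails along x, inner faces at y +-37.5 mm, tops 42 mm up. End stop face at x +85 mm, 70 mm high: the loaf's centre ends at x +25 mm, z 57.5 mm. The wire frame leans away behind it (x 100-190 mm, to 206 mm high); the other end is open.
- bar_a: Bystander: pink soap bar 85 x 55 x 26 mm, lying between mould and cutter. Origin: centre of underside.
- bar_b: Bystander: green soap bar 85 x 55 x 26 mm, lying between mould and cutter. Origin: centre of underside.
- jar: Bystander: amber jar, 72 mm wide, 85 high. Origin: centre of underside.
- bowl: Bystander: steel bowl, 120 mm wide, 55 high. Origin: centre of underside.
- spatula: Bystander: spatula lying flat. Origin: underside.
- oil: Bystander: green bottle 56 mm wide, 140 high. Origin: centre of underside.
- stamp: Bystander: upright wooden cylinder 56 mm wide, 60 high. Origin: centre of underside.
- loaf: The same loaf as a body. Origin: centre of its underside, 27.5 mm below its centre.
Things that resemble listed ones, but are neither listed nor needed, are in the scene too. Leave any turquoise look-alike of the part that bears tray alone.

How it is judged (in metres and radians):
On the way, in this order (a step that is already met when the one before it is completed fails the run):
1. the latch is flipped open while the lid is still shut (value of joint latch above 1 rad and value of joint lid below 0.1 rad), for 0.2 s.
2. the lid is swung up (at least 1.3 rad), with the loaf still in the mould (value of joint lid above 1.3 rad and value of joint latch above 1 rad and z of loaf_center in the frame of tray below 0.05 m), for 0.2 s.
3. the loaf is lifted clear out of the mould (z of loaf_center in the frame of tray above 0.075 m and value of joint lid above 1.3 rad), for 0.1 s.
At the end, for the whole second after the job is handed in: The loaf rests in the cutter bed, right side up and flat (within 4 degrees), lengthways within 10 degrees, between the rails (centre within 14 mm of the bed's middle line), its end within 7 mm of the end stop; the lid stays open beyond 1.3 rad and the latch beyond 1.0 rad; all is still (x of loaf_center in the frame of cutter between 0.018 and 0.03 m and y of loaf_center in the frame of cutter between -0.014 and 0.014 m and z of loaf_center in the frame of cutter between 0.052 and 0.0625 m and angle between the x axis of loaf_center and the x axis of cutter, either way round below 0.17 rad and angle between loaf_center's own z axis and vertical below 0.07 rad and value of joint lid above 1.3 rad and value of joint latch above 1 rad and linear speed of loaf below 0.02 m/s); the robot touches nothing.
It fails at once if a bystander is moved more than 30 mm (distance of any of bar_a, bar_b, jar, bowl, spatula, oil, stamp from where it was at the start of the episode above 0.03 m).
It fails at once if the loaf is dropped (falls over the cutter, out of the fingers, faster than 0.45 m/s) (horizontal distance between loaf_center and cutter below 0.15 m and contact force between the fingers and loaf below 0.05 N and linear speed of loaf above 0.45 m/s).
It also fails if it takes over 69 s, if anything falls off the work surface, if the arm or the gripper's body presses on something with over 40 N, if the wrist force passes 120 N, or if a joint passes its speed limit or range.

## Working session

There is one attempt and no reset: what is moved stays moved. The work goes in short steps, Python scripts to look and compute and a tool call to move; the robot and the scene stay as the last step left them, time stands still between calls to the robot, and variables do not carry over. Pictures are saved under pics/ and viewed, at most 10 in all, crops included, and the job is handed in when it is done.

Besides the shell and the picture viewer there is one more tool, called after ">>>" by a JSON object that holds its "api" and its "payload", one argument or row to a line. arm_command: Moves the arm, as the interface text tells. Its arguments: {"type":"object","properties":{"steps":{"type":"array"}},"required":["steps"]}

```bash
mkdir -p pics; ls
python3 - <<'E'
from plant import ctrl
import cv2,numpy as np
for n in("side","top"):
    p,d=ctrl.snapshot(n); cv2.imwrite(f"pics/{n}0.png",p[...,::-1]); np.save(f"pics/{n}0.npy",d)
    print(n,ctrl.calibration(n),(d>0).mean(),d[d>0].min(),d.max())
print(ctrl.get_obs())
E
```

```text
pics
side {'vertical_fov': 49.59076296549373, 'cx': 318.2772481856347, 'cy': 202.4818390523076, 'rvec': array([ 0.85462957, -2.57675865,  1.06439054]), 'tvec': array([0.41894136, 0.3012516 , 1.13416364])} 0.99585546875 0.6815306 3.4005575
top {'vertical_fov': 53.89734247318515, 'cx': 327.6876715699899, 'cy': 196.64684287512495, 'rvec': array([ 2.15077635, -2.16132827,  0.10181538]), 'tvec': array([0.015568  , 0.5140731 , 1.37978087])} 0.9961328125 0.5759524 2.3454828
{'clock': 0.1, 'joint_pos': array([-4.80664734e+01,  2.05868867e+01,  6.40071357e-01, -1.70999456e-02,
       -7.01360093e+01, -1.65092060e+01]), 'qvel': array([-0.00114774, -0.14705255,  0.21641732,  0.06767305,  0.03508431,
        0.06476895]), 'tau': array([-1.29385502e-03, -5.84163022e+01,  2.93754208e+01,  7.01567754e+00,
        1.01574478e-02, -6.39050882e-05]), 'tool_pos': array([ 0.28960499, -0.60924213,  0.22573136]), 'orientation': array([ 1.79916021e+02, -8.12499998e-03, -1.54581495e+02]), 'force': array([0.06055541, 0.28656821, 0.12966501]), 'moment': array([-0.01491388, -0.00364581,  0.01669905]), 'gripper_force': 0.0, 'opening': 0.0873774758474469}
```

View pics/side0.png

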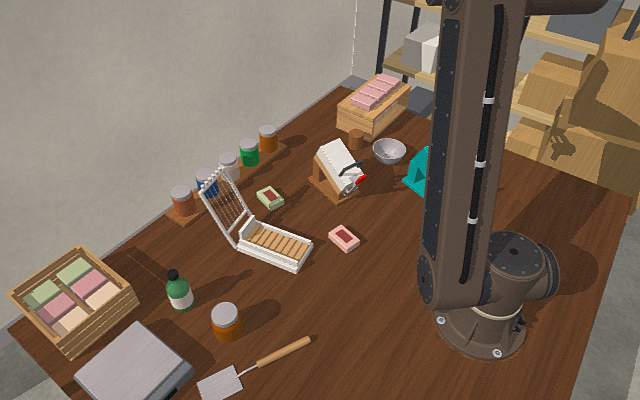

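View pics/top0.png

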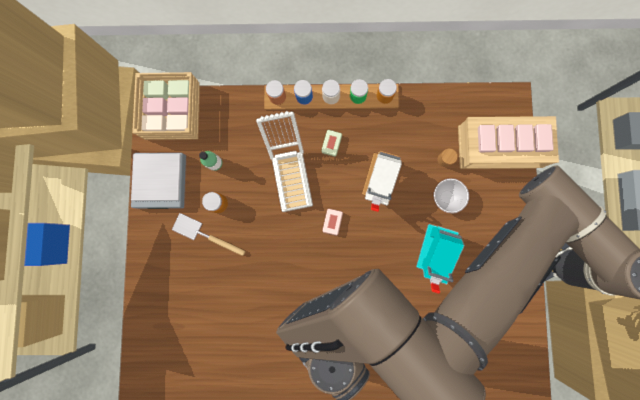

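Side: mould around (340,170) with red grip at (361,180), cutter bed around (275,245). Top: mould at (383,180) with red grip at (376,207), cutter bed at (293,182). The turquoise decoy is at (440,253). Next I'll enlarge these areas and use depth.

```bash
cat > h.py <<'E'
import cv2,numpy as np
from plant import ctrl
from scipy.spatial.transform import Rotation as Ro
def cam(n):
    c=ctrl.calibration(n); f=200/np.tan(np.radians(c['vertical_fov']/2))
    K=np.array([[f,0,c['cx']],[0,f,c['cy']],[0,0,1]]); R=cv2.Rodrigues(c['rvec'])[0]
    return K,R,np.array(c['tvec'])
def cloud(n,d):
    K,R,t=cam(n); v,u=np.mgrid[:400,:640]
    P=np.stack([(u-K[0,2])/K[0,0]*d,(v-K[1,2])/K[1,1]*d,d],-1)
    return (P-t)@R      # world
def proj(n,X):
    K,R,t=cam(n); p=(np.atleast_2d(X)@R.T+t)@K.T; return p[:,:2]/p[:,2:]
def tri(us,ut):
    Ps=[cam(n)[0]@np.c_[cam(n)[1],cam(n)[2]] for n in("side","top")]
    X=cv2.triangulatePoints(Ps[0],Ps[1],np.float64(us).reshape(2,1),np.float64(ut).reshape(2,1)); return (X[:3]/X[3]).ravel()
E
python3 - <<'E'
from h import *
im={n:cv2.imread(f"pics/{n}0.png") for n in("side","top")}
def crop(n,x,y,w,h,s):
    return cv2.resize(im[n][y:y+h,x:x+w],None,fx=s,fy=s,interpolation=cv2.INTER_CUBIC)
a=crop("side",300,130,80,75,5);b=crop("top",350,143,80,75,5)
c=crop("side",195,160,128,120,3.125);d=crop("top",240,100,100,120,2.5); d=cv2.copyMakeBorder(d,0,75,0,150,0)[:375,:400];c=c[:375,:400]
out=np.vstack([np.hstack([a,b]),np.hstack([cv2.resize(c[:375],(400,375))[:225*0+375],d])]); 
cv2.imwrite("pics/crop.png",cv2.resize(out,(640,600)) if 0 else out[:600])
for n in im:
    W=cloud(n,np.load(f"pics/{n}0.npy")); hsv=cv2.cvtColor(im[n],cv2.COLOR_BGR2HSV).astype(int)
    x,y,w,h=(300,130,80,75) if n=="side" else (350,143,80,75)
    m=np.zeros(hsv.shape[:2],bool); m[y:y+h,x:x+w]=1
    red=m&(hsv[...,1]>170)&((hsv[...,0]<6)|(hsv[...,0]>174))&(hsv[...,2]>150)
    print(n,"red",red.sum(),np.argwhere(red)[:,::-1].mean(0),W[red].mean(0),np.ptp(W[red],0))
    wh=m&(hsv[...,1]<40)&(hsv[...,2]>190)&(W[...,2]>.03)&(W[...,2]<.3)&(W[...,0]<.9)
    P=W[wh]
    best=None;rng=np.random.default_rng(0)
    for _ in range(800):
        q=P[rng.choice(len(P),3,0)];nn=np.cross(q[1]-q[0],q[2]-q[0]);nn/=np.linalg.norm(nn)+1e-9
        i=abs((P-q[0])@nn)<.003
        if best is None or i.sum()>best.sum(): best=i
    Q=P[best];c=Q.mean(0);nn=np.linalg.svd(Q-c,full_matrices=0)[2][2];nn*=np.sign(nn[2])
    print("white",len(P),best.sum(),"centre",c,"normal",nn,"tilt",np.degrees(np.arccos(nn[2])),"heading",np.degrees(np.arctan2(-nn[1],-nn[0])))
    tb=W[m&(abs(W[...,2])<.01)]; print("table z",tb[:,2].mean())
    # rectangle in plane
    up=np.array([0,0,1])-nn*nn[2];up/=np.linalg.norm(up); yv=np.cross(nn,up)
    r=cv2.minAreaRect(np.float32(np.c_[(Q-c)@up,(Q-c)@yv])); print("rect",r,"centre w",c+up*r[0][0]+yv*r[0][1])
E
```

```text
side red 34 [360.5        178.11764706] [ 0.46779367 -0.14111619  0.13374636] [0.08555061 0.16998446 0.14678581]
white 1079 629 centre [ 0.56258625 -0.16964128  0.14506519] normal [-0.44026639  0.1198191   0.88983644] tilt 27.147298930127263 heading -15.224401418055566
table z -0.0005458478165564061
rect ((-0.013831336051225662, -0.0009674578905105591), (0.07911016792058945, 0.15427885949611664), 87.62124633789062) centre w [ 0.55045651 -0.1673428   0.13875423]
top red 48 [374.52083333 207.375     ] [ 0.46550941 -0.14236484  0.13916264] [0.02562041 0.02535785 0.0338279 ]
white 1005 679 centre [ 0.56050002 -0.17174821  0.1452991 ] normal [-0.43015017  0.106842    0.89641264] tilt 26.309540771621606 heading -13.949013910450228
table z -0.00047473902210075505
rect ((-0.009359687566757202, 0.0011111162602901459), (0.07694974541664124, 0.1488969922065735), 87.55892944335938) centre w [ 0.55262514 -0.16864735  0.14115069]
```

View pics/crop.png

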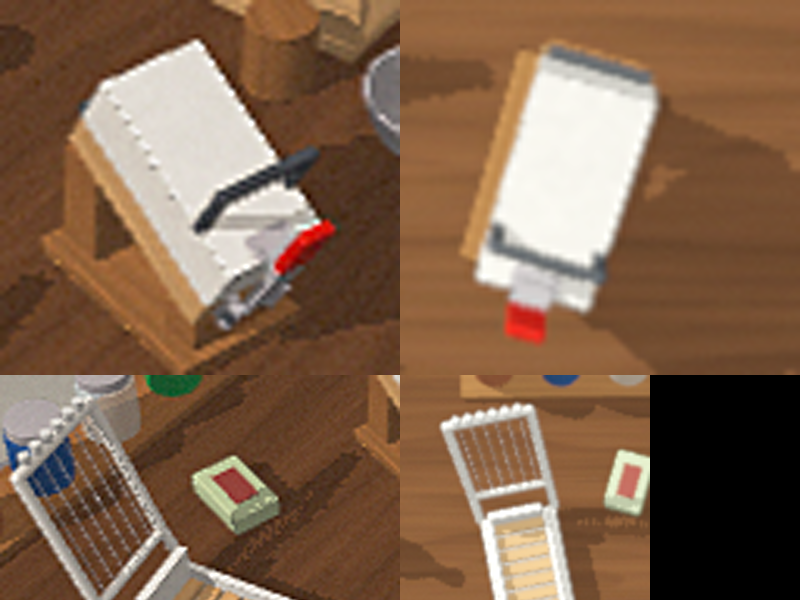

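The crop shows lid corners: top view far-left ≈(379,157), far-right (401,161), near-right (388,205), near-left (366,199). Handle ends are side (341,174)/(363,161) and top (369,190)/(390,197). Next I fit the mould pose and get the cutter from depth.

Run:
```python
from h import *
from scipy.optimize import least_squares
im={n:cv2.imread(f"pics/{n}0.png") for n in("side","top")}
T=[([71,-38.5,76],"top",(401,161)),([-78,-38.5,76],"top",(388.3,204.8)),([-78,38.5,76],"top",(365.6,199.5)),
([71,-38.5,76],"side",(339.6,138.2)),([71,38.5,76],"side",(320,147.2)),
(["h",37,114],"side",(341,174.6)),(["h",-37,114],"side",(363,161)),(["h",37,114],"top",(369.2,190)),(["h",-37,114],"top",(390,197.5)),
(["g",0,105],"side",(360.8,179)),(["g",0,105],"top",(375,207.4))]
def frame(p): return Ro.from_euler('ZY',[p[3],-27],degrees=True)
def res(p):
    R=frame(p);o=p[:3]/1000;e=[]
    for X,n,uv in T:
        X=np.array([p[4] if X[0]=="h" else p[5] if X[0]=="g" else X[0],*X[1:]])/1000
        e.append(proj(n,R.apply(X)+o)[0]-uv)
    return np.ravel(e)
s=least_squares(res,[580,-165,70,-15,-44,-85],x_scale=[1,1,1,.1,1,1],loss='soft_l1');print(s.x,np.round(res(s.x).reshape(-1,2),1).tolist())
R=frame(s.x)
print("handle",R.apply([s.x[4]/1000,0,.114])+s.x[:3]/1000,"grip",R.apply([s.x[5]/1000,0,.105])+s.x[:3]/1000)
for n,(x,y,w,h) in dict(side=(195,160,130,120),top=(245,100,80,120)).items():
    W=cloud(n,np.load(f"pics/{n}0.npy")); m=np.zeros((400,640),bool); m[y:y+h,x:x+w]=1
    hsv=cv2.cvtColor(im[n],cv2.COLOR_BGR2HSV)
    for lo,hi in((.036,.048),(.024,.034),(.06,.076)):
        k=m&(W[...,2]>lo)&(W[...,2]<hi); P=W[k]; P=P[(P[:,1]>-.02)&(P[:,1]<.22)&(P[:,0]<.8)]
        nl,lab=1,None
        print(n,lo,len(P),P[:,2].mean(),cv2.minAreaRect(np.float32(P[:,:2]*1000)),(np.percentile(P,[2,98],axis=0)[:,:2]*1000).round().tolist())
im2=np.hstack([cv2.resize(im["side"][160:280,195:325],(400,369)),cv2.resize(im["top"][100:220,245:345],(400,480))[:369]]); cv2.imwrite("pics/crop2.png",im2)
```

```text
[ 590.09388234 -182.45970177   67.50788471  -16.18134414  -39.09861923
  -87.78024972] [[-0.1, 2.0], [-0.8, -0.7], [-0.1, -1.5], [-0.4, 0.2], [0.3, 0.0], [2.9, -4.2], [-0.7, -0.0], [-0.6, 1.3], [0.6, -0.1], [0.1, 0.9], [0.5, -0.7]]
handle [ 0.50693223 -0.15832837  0.15133223] grip [ 0.46919898 -0.14737917  0.12121217]
side 0.036 437 0.0407464070866338 ((586.0903930664062, 140.53854370117188), (219.66354370117188, 113.93730163574219), 13.523988723754883) [[475.0, 86.0], [691.0, 205.0]]
side 0.024 1422 0.028588481080419316 ((615.1483764648438, 82.64237976074219), (254.3125762939453, 252.2443084716797), 11.787599563598633) [[482.0, -12.0], [741.0, 201.0]]
side 0.06 213 0.06606615445467175 ((682.2488403320312, 161.7093963623047), (51.282596588134766, 112.02799987792969), 12.718814849853516) [[652.0, 116.0], [709.0, 213.0]]
top 0.036 277 0.04148433187407436 ((582.5258178710938, 141.2855224609375), (212.56163024902344, 116.81303405761719), 12.756329536437988) [[477.0, 86.0], [691.0, 210.0]]
top 0.024 897 0.028866925295754308 ((593.5045166015625, 101.49127197265625), (221.29188537597656, 201.25265502929688), 11.852852821350098) [[481.0, 80.0], [683.0, 192.0]]
top 0.06 161 0.06645965063072762 ((679.3501586914062, 162.79940795898438), (49.45426940917969, 112.60594940185547), 6.819772243499756) [[652.0, 113.0], [708.0, 219.0]]
```

View pics/crop2.png

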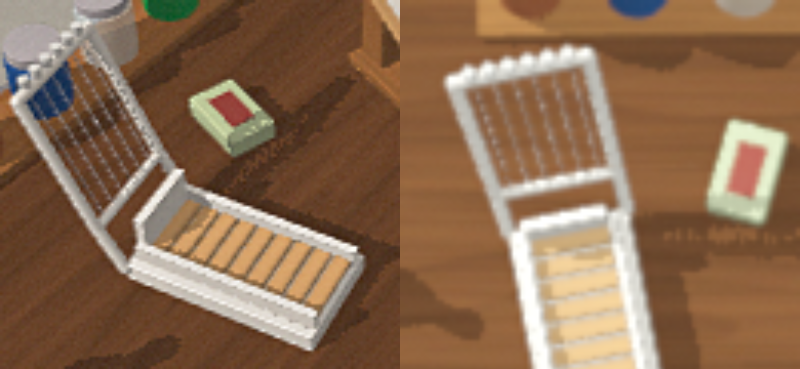

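Run:
```python
from h import *
from scipy.optimize import least_squares
im={n:cv2.imread(f"pics/{n}0.png") for n in("side","top")}
T=[([71,-38.5,76],"top",(401,161)),([-78,-38.5,76],"top",(388.3,204.8)),([-78,38.5,76],"top",(365.6,199.5)),
([71,-38.5,76],"side",(339.6,138.2)),([71,38.5,76],"side",(320,147.2)),
(["h",37,114],"side",(343.5,171.2)),(["h",-37,114],"side",(363,161)),(["h",37,114],"top",(369.2,190)),(["h",-37,114],"top",(390,197.5)),
(["g",0,105],"side",(360.8,179)),(["g",0,105],"top",(375,207.4))]
C=np.array([[.5605,-.1717,.1453],[.5626,-.1696,.1451]])*1000
def frame(p): return Ro.from_euler('ZY',[p[3],-27],degrees=True)
def res(p):
    R=frame(p);o=p[:3]/1000;e=[]
    for X,n,uv in T:
        X=np.array([p[4] if X[0]=="h" else p[5] if X[0]=="g" else X[0],*X[1:]])/1000
        e.append(proj(n,R.apply(X)+o)[0]-uv)
    return np.r_[np.ravel(e),(R.inv().apply(C-p[:3])[:,2]-76)/1.]
s=least_squares(res,[580,-165,70,-15,-44,-85],x_scale=[1,1,1,.1,1,1],loss='soft_l1');print(s.x.round(1),np.round(res(s.x)[:-2].reshape(-1,2),1).tolist(),res(s.x)[-2:])
R=frame(s.x);o=s.x[:3]/1000
print("handle",R.apply([s.x[4]/1000,0,.114])+o,"grip",R.apply([s.x[5]/1000,0,.105])+o)
# depth points in tray frame
for n,(x,y,w,h) in dict(side=(300,130,80,75),top=(350,143,80,75)).items():
    W=cloud(n,np.load(f"pics/{n}0.npy"))[y:y+h,x:x+w].reshape(-1,3); hs=cv2.cvtColor(im[n],cv2.COLOR_BGR2HSV)[y:y+h,x:x+w].reshape(-1,3).astype(int)
    L=R.inv().apply(W-o)*1000; q=lambda k,a=(5,50,95):np.percentile(L[k],a,axis=0).round().tolist()
    print(n,"handle",q((L[:,2]>105)&(L[:,2]<125)&(abs(L[:,0]+44)<18)&(abs(L[:,1])<50)&(hs[:,2]<110)))
    print(n,"red",q((hs[:,1]>170)&((hs[:,0]<6)|(hs[:,0]>174))&(hs[:,2]>150)))
    print(n,"lidtop",q((abs(L[:,2]-76)<5)&(hs[:,1]<45)&(hs[:,2]>180),(1,50,99)))
# cutter: rails
for n,(x,y,w,h) in dict(side=(195,160,130,120),top=(245,100,80,120)).items():
    W=cloud(n,np.load(f"pics/{n}0.npy"))[y:y+h,x:x+w].reshape(-1,3)*1000
    P=W[(W[:,2]>37)&(W[:,2]<47)&(W[:,0]<660)&(W[:,1]>60)&(W[:,1]<230)]
    def f(p):
        a=np.radians(p[0]);v=-(P[:,0])*np.sin(a)+P[:,1]*np.cos(a)-p[1]; return abs(abs(v)-p[2])
    b=least_squares(f,[13,0.,45],loss='soft_l1') if 0 else min((least_squares(f,[12.5,y0,45],loss='soft_l1') for y0 in range(-10,30,5)),key=lambda s:s.cost)
    a=np.radians(b.x[0]);u=lambda P:P[:,0]*np.cos(a)+P[:,1]*np.sin(a)
    v=lambda P:-P[:,0]*np.sin(a)+P[:,1]*np.cos(a)-b.x[1]
    st=W[(W[:,2]>55)&(W[:,2]<75)&(abs(v(W))<35)]; 
    print(n,len(P),b.x,b.cost,"u rails",np.percentile(u(P),[1,99]),"stop u",np.percentile(u(st),[3,50,97]),"v out",np.percentile(v(P),[1,99]), "bed z",np.median(W[(abs(v(W))<30)&(u(W)>530)&(u(W)<640)&(W[:,2]>20),2]))
```

```text
[ 587.5 -179.3   73.4  -15.6  -38.4  -86.9] [[-0.8, 2.3], [-1.1, -0.1], [-0.6, -0.8], [-0.3, -0.6], [0.4, -0.6], [0.8, -1.7], [-0.4, -1.0], [-1.1, 1.9], [0.2, 0.3], [0.6, -0.1], [0.2, -0.2]] [ 0.80496616 -0.03603011]
handle [ 0.5046948  -0.15624801  0.15754094] grip [ 0.46702194 -0.14576129  0.12751492]
side handle [[-43.0, -31.0, 112.0], [-39.0, 3.0, 118.0], [-35.0, 41.0, 122.0]]
side red [[-89.0, -7.0, 88.0], [-86.0, 13.0, 123.0], [-82.0, 17.0, 127.0]]
side lidtop [[-73.0, -36.0, 71.0], [10.0, 5.0, 76.0], [71.0, 41.0, 80.0]]
top handle [[-41.0, -37.0, 108.0], [-35.0, -35.0, 113.0], [-34.0, 35.0, 120.0]]
top red [[-89.0, -8.0, 97.0], [-83.0, 3.0, 121.0], [-81.0, 15.0, 129.0]]
top lidtop [[-75.0, -37.0, 72.0], [8.0, 1.0, 77.0], [72.0, 38.0, 81.0]]
side 371 [10.92396795 34.0894552  40.99362445] 1263.8264706930127 u rails [494.0108585 679.9992781] stop u [675.17759744 683.67718171 720.19788027] v out [-48.11473525  46.4255016 ] bed z 28.83093362512914
top 227 [11.0987348  31.12641208 41.07581252] 531.4168302698997 u rails [493.85897656 676.7622349 ] stop u [675.17565259 684.69779812 884.57998459] v out [-44.95672096  45.48676315] bed z 28.8790985446044
```

Measured: the mould origin is about (0.588,-0.1775,0.073), yaw -15.6°. The cutter origin is about (0.577,0.145), yaw about 11.8°. The lid plane, handle and grip agree between both views. Next I plan the latch approach.

```bash
cat >> h.py <<'E'
TO=np.array([588,-177.5,73.]); TR=Ro.from_euler('ZY',[-15.6,-27],degrees=True)
def tray(x,y,z): return TR.apply([x,y,z])+TO        # mm world
def down(yaw,tilt): # tool x = -heading(yaw), z down; tilt>0 leans gripper back to robot
    return Ro.from_euler('ZY',[yaw,-tilt],degrees=True)*Ro.from_euler('ZX',[180,180],degrees=True)
def obs():
    o=ctrl.get_obs(); return o['tool_pos']*1000,Ro.from_euler('xyz',o['orientation'],degrees=True)
def rel(p,R,start=None):
    q,Q=start or obs(); t=Q.inv().apply(np.array(p)-q); r=np.degrees((Q.inv()*R).as_rotvec())/5
    print("T",t.round().tolist(),"R",r.round(2).tolist(),"dist",np.linalg.norm(t).round(),"ang",(np.linalg.norm(r)*5).round()); return (np.array(p,float),R)
E
python3 - <<'E'
from h import *
R=down(-15.6,27); print(R.as_matrix().round(2))
p,Q=obs(); 
a=rel([330,-400,340],R)
b=rel(tray(-62.5,0,180),R,a)
c=rel(tray(-62.5,0,98),R,b)
for z in (180,98): print(tray(-62.5,0,z))
print(tray(-125,0,95))
E
```

```text
[[-0.86  0.27  0.44]
 [ 0.24  0.96 -0.12]
 [-0.45  0.   -0.89]]
T [-126.0, 172.0, -114.0] R [1.95, -5.17, 8.05] dist 242.0 ang 49.0
T [16.0, 284.0, 144.0] R [0.0, 0.0, 0.0] dist 318.0 ang 0.0
T [0.0, -0.0, 82.0] R [0.0, 0.0, 0.0] dist 82.0 ang 0.0
[ 455.65549392 -140.54874996  205.00676812]
[ 491.51135963 -150.55988755  131.94423314]
[ 439.18665141 -135.95056651  100.89680733]
```

>>> {"api": "arm_command", "payload": {
  "steps": [
    {"translation": [-10, 15, -49], "rotation": [0.3, -0.8, 1.3], "claw": 0},
    {"translation": [-35, 50, -85], "rotation": [0.7, -1.7, 2.6], "claw": 0},
    {"translation": [-65, 90, -105], "rotation": [1.0, -2.6, 4.0], "claw": 0},
    {"translation": [-95, 130, -114], "rotation": [1.3, -3.5, 5.4], "claw": 0},
    {"translation": [-126, 172, -114], "rotation": [1.7, -4.3, 6.7], "claw": 0}
  ]
}}

```text
clock: 0.6
tool_pos: [0.3275, -0.4136, 0.3416]
orientation: [-178.1, 23.0, 171.5]
force: [2.8, 1.5, 1.6]
opening: 0.0535
gripper_force: 0.0
```

Run:
```python
from h import *
print(obs()[0],ctrl.get_obs()['joint_pos'].round(1))
b=rel(tray(-62.5,0,180),down(-15.6,27))
```

```text
[ 327.48662718 -413.57413375  341.64338372] [-37.6  -7.3 -16.1 -10.7 -60.4 -57.7]
T [-26.0, 294.0, 150.0] R [0.22, -0.77, 1.29] dist 331.0 ang 8.0
```

>>> {"api": "arm_command", "payload": {
  "steps": [
    {"translation": [-5, 49, 8], "rotation": [0.1, -0.4, 0.6], "claw": 0},
    {"translation": [-10, 98, 20], "rotation": [0.2, -0.77, 1.29], "claw": 0},
    {"translation": [-16, 146, 30], "rotation": [0.22, -0.77, 1.29], "claw": 0},
    {"translation": [-20, 194, 45], "rotation": [0.22, -0.77, 1.29], "claw": 0},
    {"translation": [-23, 240, 65], "rotation": [0.22, -0.77, 1.29], "claw": 0}
  ]
}}

```text
clock: 1.1
tool_pos: [0.4012, -0.2062, 0.2905]
orientation: [-180.0, 26.8, 164.8]
force: [1.3, -1.2, -0.0]
opening: 0.0133
gripper_force: 0.0
```

Run:
```python
from h import *
print(obs()[0],ctrl.get_obs()['joint_pos'].round(1))
b=rel(tray(-62.5,1,160),down(-15.6,27))
```

```text
[ 401.23519599 -206.1598784   290.53792594] [   6.3  -22.6  -43.9   13.8  -44.3 -119.3]
T [7.0, 79.0, 112.0] R [0.03, -0.03, 0.07] dist 137.0 ang 0.0
```

>>> {"api": "arm_command", "payload": {
  "steps": [
    {"translation": [4, 40, 20], "rotation": [0, 0, 0.07], "claw": 0},
    {"translation": [7, 79, 50], "rotation": [0, 0, 0.07], "claw": 0},
    {"translation": [7, 79, 85], "rotation": [0, 0, 0.07], "claw": 0},
    {"translation": [7, 79, 112], "rotation": [0, 0, 0.07], "claw": 0},
    {"translation": [7, 79, 112], "rotation": [0, 0, 0.07], "claw": 0}
  ]
}}

```text
clock: 1.6
tool_pos: [0.4643, -0.1429, 0.184]
orientation: [-179.9, 26.4, 164.5]
force: [-0.6, -1.0, 1.1]
opening: 0.0004
gripper_force: 0.0
```

Run:
```python
from h import *
print(obs()[0],ctrl.get_obs()['joint_pos'].round(1))
b=rel(tray(-62.5,1,98),down(-15.6,27))
p=[ctrl.snapshot(n)[0] for n in("side","top")]
a=cv2.resize(p[0][110:210,300:400],(400,400),interpolation=2);b=cv2.resize(p[1][130:230,330:430],(400,400),interpolation=2)
cv2.imwrite("pics/l1.png",np.hstack([a,b])[...,::-1])
```

```text
[ 464.3071128  -142.85309899  183.95537668] [  12.7  -11.5  -58.    32.4  -23.2 -145.9]
T [-2.0, 1.0, 59.0] R [0.0, -0.12, 0.03] dist 59.0 ang 1.0
```

View pics/l1.png

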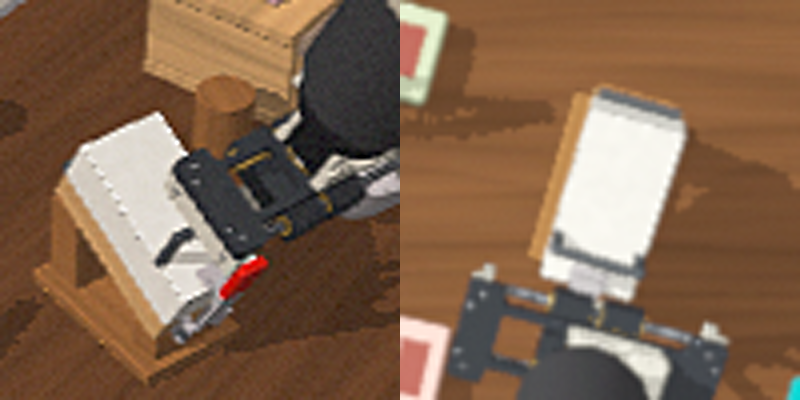

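Side: closed fingers at about (358,170), just above the gap between the bar and the red grip, and aligned. J3 is at its limit with this tilt, so I'll use a nearly upright tool.

```bash
cat >> h.py <<'E'
def hs(s,y,z):  # along mould heading (horizontal), lateral y, world z
    a=np.radians(-15.6); return np.array([TO[0]+s*np.cos(a)-y*np.sin(a),TO[1]+s*np.sin(a)+y*np.cos(a),z])
E
python3 - <<'E'
from h import *
R=down(-15.6,6)
a=rel(hs(-108,1,215),R)
b=rel(hs(-106.5,1,128),R,a)
c=rel(hs(-168,1,98),R,b)
E
```

```text
T [-32.0, 2.0, -17.0] R [-0.01, 4.1, -0.0] dist 36.0 ang 21.0
T [8.0, 0.0, 87.0] R [0.0, 0.0, 0.0] dist 87.0 ang 0.0
T [64.0, -0.0, 23.0] R [0.0, 0.0, 0.0] dist 68.0 ang 0.0
```

>>> {"api": "arm_command", "payload": {
  "steps": [
    {"translation": [-5, 0, -30], "rotation": [0, 1.2, 0], "claw": 0},
    {"translation": [-15, 1, -25], "rotation": [0, 2.5, 0], "claw": 0},
    {"translation": [-32, 2, -17], "rotation": [0, 3.6, 0], "claw": 0},
    {"translation": [-32, 2, -17], "rotation": [0, 4.1, 0], "claw": 0},
    {"translation": [-32, 2, -17], "rotation": [0, 4.1, 0], "claw": 0}
  ]
}}

```text
clock: 2.2
tool_pos: [0.4862, -0.1469, 0.217]
orientation: [179.9, 6.1, 164.4]
force: [0.1, 0.3, 0.9]
opening: 0.0004
gripper_force: 0.0
```

Run:
```python
from h import *
print(obs()[0],ctrl.get_obs()['joint_pos'].round(1))
R=down(-15.6,6)
b=rel(hs(-106.5,1,128),R)
```

```text
[ 486.21747116 -146.93577695  216.99765724] [   7.1    1.2  -26.5    2.7  -56.7 -114.1]
T [10.0, -1.0, 88.0] R [0.03, 0.02, -0.01] dist 89.0 ang 0.0
```

>>> {"api": "arm_command", "payload": {
  "steps": [
    {"translation": [5, -1, 35], "rotation": [0, 0, 0], "claw": 0},
    {"translation": [8, -1, 60], "rotation": [0, 0, 0], "claw": 0},
    {"translation": [10, -1, 75], "rotation": [0, 0, 0], "claw": 0},
    {"translation": [10, -1, 88], "rotation": [0, 0, 0], "claw": 0},
    {"translation": [10, -1, 88], "rotation": [0, 0, 0], "claw": 0}
  ]
}}

```text
clock: 2.7
tool_pos: [0.4836, -0.1476, 0.1278]
orientation: [179.9, 6.2, 164.5]
force: [2.0, -0.5, 1.2]
opening: 0.0004
gripper_force: 0.4
```

>>> {"api": "arm_command", "payload": {
  "steps": [
    {"translation": [12, 0, 4], "rotation": [0, 0, 0], "claw": 0},
    {"translation": [24, 0, 9], "rotation": [0, 0, 0], "claw": 0},
    {"translation": [36, 0, 14], "rotation": [0, 0, 0], "claw": 0},
    {"translation": [48, 0, 18], "rotation": [0, 0, 0], "claw": 0},
    {"translation": [58, 0, 22], "rotation": [0, 0, 0], "claw": 0}
  ]
}}

```text
clock: 3.2
tool_pos: [0.4298, -0.1327, 0.1003]
orientation: [179.9, 6.2, 164.4]
force: [-0.2, -0.4, 0.3]
opening: 0.0005
gripper_force: 0.0
```

```bash
cat >> h.py <<'E'
def shot(name,sb,tb):
    o=[]
    for n,(x,y,w,h) in(("side",sb),("top",tb)):
        p=ctrl.snapshot(n)[0]; o.append(cv2.resize(p[y:y+h,x:x+w],(400,int(400*h/w)),interpolation=2)[:400])
    h=min(len(i) for i in o); cv2.imwrite(f"pics/{name}.png",np.hstack([i[:h] for i in o])[...,::-1])
E
python3 - <<'E'
from h import *
shot("l2",(290,110,110,110),(330,130,100,100))
E
```

```text
(no output)
```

View pics/l2.png

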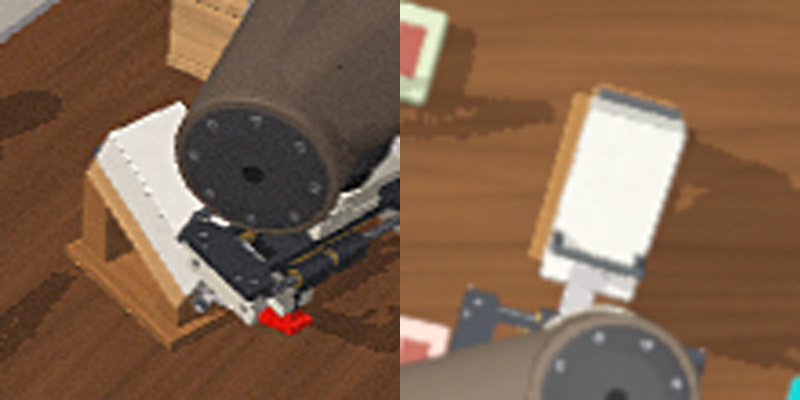

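Side: the red grip now lies low at about (369,198), so the latch is open. The lid is still shut. Next: lift, turn the claw a quarter turn, and go above the bar.

```bash
cat >> h.py <<'E'
Q90=Ro.from_euler('z',-90,degrees=True)
E
python3 - <<'E'
from h import *
a=rel(hs(-150,1,230),down(-15.6,8)*Q90)
b=rel(hs(-88,1,215),down(-15.6,8)*Q90,a)
b=rel(hs(-88,1,144),down(-15.6,8)*Q90,b)
E
```

```text
T [-29.0, 1.0, -128.0] R [0.31, -0.28, -17.99] dist 131.0 ang 90.0
T [0.0, -59.0, 23.0] R [0.0, 0.0, 0.0] dist 64.0 ang 0.0
T [0.0, 10.0, 70.0] R [0.0, 0.0, 0.0] dist 71.0 ang 0.0
```

>>> {"api": "arm_command", "payload": {
  "steps": [
    {"translation": [0, 0, -45], "rotation": [0, 0, 0], "claw": 0},
    {"translation": [0, 0, -90], "rotation": [0, 0, -1.7], "claw": 0},
    {"translation": [-10, 0, -125], "rotation": [0, 0, -3.4], "claw": 20},
    {"translation": [-20, 0, -130], "rotation": [0, 0, -5.1], "claw": 28},
    {"translation": [-30, 0, -130], "rotation": [0, 0, -6.8], "claw": 28}
  ]
}}

```text
clock: 3.8
tool_pos: [0.4475, -0.1373, 0.2348]
orientation: [-176.5, 5.4, -161.0]
force: [-0.1, 0.4, -0.8]
opening: 0.0187
gripper_force: 0.0
```

Run:
```python
from h import *
print(obs()[0],ctrl.get_obs()['joint_pos'].round(1))
a=rel(hs(-88,1,215),down(-15.6,8)*Q90)
```

```text
[ 447.53229236 -137.26588692  234.79203988] [  9.4  -4.1 -29.3   3.  -59.  -81.9]
T [-46.0, -31.0, 26.0] R [0.31, -0.12, -11.12] dist 61.0 ang 56.0
```

>>> {"api": "arm_command", "payload": {
  "steps": [
    {"translation": [0, 0, 0], "rotation": [0.05, 0, -1.7], "claw": 28},
    {"translation": [-10, -8, 5], "rotation": [0.1, -0.04, -3.4], "claw": 28},
    {"translation": [-20, -15, 10], "rotation": [0.15, -0.06, -5.1], "claw": 28},
    {"translation": [-30, -21, 15], "rotation": [0.2, -0.08, -6.8], "claw": 28},
    {"translation": [-40, -27, 20], "rotation": [0.25, -0.1, -8.5], "claw": 28}
  ]
}}

```text
clock: 4.3
tool_pos: [0.4951, -0.1509, 0.2176]
orientation: [-172.7, 1.5, -118.6]
force: [-0.5, -0.7, 0.0]
opening: 0.0282
gripper_force: 0.0
```

Run:
```python
from h import *
a=rel(hs(-88,1,200),down(-15.6,8)*Q90)
```

```text
T [-2.0, -6.0, 19.0] R [0.1, -0.06, -2.62] dist 20.0 ang 13.0
```

>>> {"api": "arm_command", "payload": {
  "steps": [
    {"translation": [-1, -3, 10], "rotation": [0.05, -0.03, -1.4], "claw": 28},
    {"translation": [-2, -6, 19], "rotation": [0.1, -0.06, -2.62], "claw": 28},
    {"translation": [-2, -6, 19], "rotation": [0.1, -0.06, -2.62], "claw": 28}
  ]
}}

```text
clock: 4.6
tool_pos: [0.5027, -0.1527, 0.1984]
orientation: [-172.2, 0.0, -105.9]
force: [-0.2, -0.3, -0.3]
opening: 0.028
gripper_force: 0.0
```

Run:
```python
from h import *
print(obs()[0],ctrl.get_obs()['joint_pos'].round(1))
a=rel(hs(-88,1,144),down(-15.6,8)*Q90)
shot("h1",(290,110,110,110),(330,130,100,100))
```

```text
[ 502.67117496 -152.73260645  198.39939293] [  6.8   2.7 -28.1   3.8 -52.  -24.8]
T [-0.0, 7.0, 54.0] R [0.03, -0.0, -0.06] dist 54.0 ang 0.0
```

View pics/h1.png

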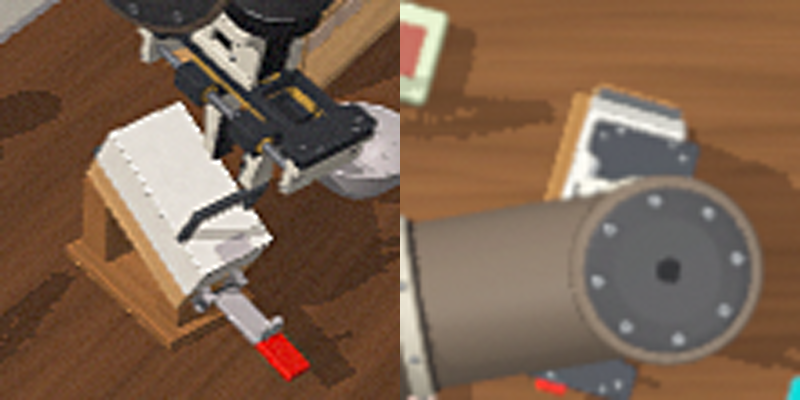

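Side: both fingers hang above the dark bar, which runs from about (340,174) to (363,162). The latch lies fully open. Descending.

>>> {"api": "arm_command", "payload": {
  "steps": [
    {"translation": [0, 3, 20], "rotation": [0, 0, 0], "claw": 28},
    {"translation": [0, 5, 38], "rotation": [0, 0, 0], "claw": 28},
    {"translation": [0, 7, 54], "rotation": [0, 0, 0], "claw": 28},
    {"translation": [0, 7, 54], "rotation": [0, 0, 0], "claw": 28}
  ]
}}

```text
clock: 5.1
tool_pos: [0.5024, -0.1527, 0.1435]
orientation: [-172.2, 0.0, -106.1]
force: [-0.8, -0.1, 1.0]
opening: 0.0282
gripper_force: 0.0
```

>>> {"api": "arm_command", "payload": {
  "steps": [
    {"translation": [0, 0, 0], "rotation": [0, 0, 0], "claw": 5},
    {"translation": [0, 0, 0], "rotation": [0, 0, 0], "claw": 0},
    {"translation": [0, 0, 0], "rotation": [0, 0, 0], "claw": 0}
  ]
}}

```text
clock: 5.4
tool_pos: [0.507, -0.153, 0.1469]
orientation: [-171.7, 0.1, -105.9]
force: [18.0, -14.3, -8.4]
opening: 0.0093
gripper_force: 10.3
```

```bash
cat > arc.py <<'E'
from h import *
def arc(start,phis,tilts,b0=(-86.5,159.8),d=13):
    H=np.array([55.3,133.2]);v=np.array(b0)-H
    for f,t in zip(phis,tilts):
        a=-np.radians(f);b=H+[v[0]*np.cos(a)-v[1]*np.sin(a),v[0]*np.sin(a)+v[1]*np.cos(a)]
        R=down(-15.6,t)*Q90; yy=0
        p=hs(b[0],1,b[1])+R.as_matrix()[:,2]*d
        rel(p,R,start)
E
python3 - <<'E'
from arc import *
st=(np.array([502.6,-152.7,143.6]),down(-15.6,8)*Q90)
arc(st,[0,7,14,21,28],[8,7,6,5,4])
E
```

```text
T [-0.0, -5.0, -3.0] R [0.0, 0.0, 0.0] dist 5.0 ang 0.0
T [-0.0, -11.0, -19.0] R [-0.2, 0.0, 0.0] dist 22.0 ang 1.0
T [-0.0, -19.0, -34.0] R [-0.4, 0.0, 0.0] dist 40.0 ang 2.0
T [-0.0, -30.0, -49.0] R [-0.6, 0.0, 0.0] dist 57.0 ang 3.0
T [-0.0, -41.0, -62.0] R [-0.8, 0.0, 0.0] dist 74.0 ang 4.0
```

>>> {"api": "arm_command", "payload": {
  "steps": [
    {"translation": [0, -5, -3], "rotation": [0, 0, 0], "claw": 0},
    {"translation": [0, -8, -11], "rotation": [-0.1, 0, 0], "claw": 0},
    {"translation": [0, -11, -19], "rotation": [-0.2, 0, 0], "claw": 0},
    {"translation": [0, -15, -27], "rotation": [-0.3, 0, 0], "claw": 0},
    {"translation": [0, -19, -34], "rotation": [-0.4, 0, 0], "claw": 0}
  ]
}}

```text
clock: 5.9
tool_pos: [0.5162, -0.1561, 0.1807]
orientation: [-174.2, 0.1, -106.0]
force: [2.0, 0.9, -7.7]
opening: 0.0091
gripper_force: 30.0
```

Run:
```python
from arc import *
print(ctrl.get_obs()['force'],ctrl.get_obs()['opening'])
q,Q=obs();c=hs(0,0,0);a=np.radians(-15.6);s=(q-c)@[np.cos(a),np.sin(a),0];z=q[2]
b=np.array([s,z])-13*np.array([np.sin(np.radians(6)),-np.cos(np.radians(6))]);v=b-[55.3,133.2];print(b,np.hypot(*v),"phi",np.degrees(np.arctan2(26.6,-141.8)-np.arctan2(*v[::-1])), Q.as_euler('xyz',degrees=True))
st=(None,)
H=None
arc(obs(),[14,22,30,38,46,54,62,70,78,88],[6,5,4,3,2,1,0,-2,-4,-6])
```

```text
[ 2.03319477  0.93639134 -7.71992802] 0.009085636377903428
[-76.30360427 193.61678833] 144.80917432732227 phi 14.034448370266562 [-1.74215755e+02  9.49557883e-02 -1.06006402e+02]
T [0.0, -0.0, 0.0] R [0.04, 0.01, -0.08] dist 1.0 ang 0.0
T [0.0, -12.0, -16.0] R [-0.16, 0.01, -0.08] dist 20.0 ang 1.0
T [0.0, -25.0, -31.0] R [-0.36, 0.01, -0.08] dist 40.0 ang 2.0
T [-0.0, -40.0, -44.0] R [-0.56, 0.01, -0.08] dist 60.0 ang 3.0
T [-0.0, -57.0, -55.0] R [-0.76, 0.01, -0.08] dist 79.0 ang 4.0
T [-0.0, -75.0, -63.0] R [-0.96, 0.01, -0.08] dist 98.0 ang 5.0
T [-0.0, -94.0, -68.0] R [-1.16, 0.01, -0.08] dist 116.0 ang 6.0
T [-1.0, -114.0, -71.0] R [-1.56, 0.02, -0.08] dist 134.0 ang 8.0
T [-1.0, -134.0, -71.0] R [-1.96, 0.02, -0.08] dist 151.0 ang 10.0
T [-1.0, -158.0, -67.0] R [-2.36, 0.02, -0.08] dist 172.0 ang 12.0
```

>>> {"api": "arm_command", "payload": {
  "steps": [
    {"translation": [0, -12, -16], "rotation": [-0.16, 0, 0], "claw": 0},
    {"translation": [0, -25, -31], "rotation": [-0.36, 0, 0], "claw": 0},
    {"translation": [0, -40, -44], "rotation": [-0.56, 0, 0], "claw": 0},
    {"translation": [0, -57, -55], "rotation": [-0.76, 0, 0], "claw": 0},
    {"translation": [0, -57, -55], "rotation": [-0.76, 0, 0], "claw": 0}
  ]
}}

```text
clock: 6.4
tool_pos: [0.566, -0.1712, 0.2448]
orientation: [-178.0, -0.0, -106.0]
force: [-11.5, 4.6, 19.0]
opening: 0.009
gripper_force: 30.0
```

Run:
```python
from arc import *
arc(obs(),[46,54,62,70,78,86,92],[2,1,0,-2,-4,-6,-8])
```

```text
T [-1.0, 1.0, 4.0] R [-0.01, -0.0, -0.07] dist 4.0 ang 0.0
T [-1.0, -17.0, -5.0] R [-0.21, -0.0, -0.07] dist 18.0 ang 1.0
T [-1.0, -36.0, -12.0] R [-0.41, -0.0, -0.07] dist 37.0 ang 2.0
T [-1.0, -55.0, -16.0] R [-0.81, -0.0, -0.07] dist 57.0 ang 4.0
T [-1.0, -74.0, -17.0] R [-1.21, -0.0, -0.07] dist 76.0 ang 6.0
T [-1.0, -94.0, -15.0] R [-1.61, 0.0, -0.07] dist 95.0 ang 8.0
T [-2.0, -108.0, -12.0] R [-2.01, 0.0, -0.07] dist 109.0 ang 10.0
```

The radial reaction suggests the hinge sits about 6 mm higher than I assumed, so I'll correct the arc.

```bash
sed -i 's/\[55.3,133.2\]/[56.2,139.2]/' arc.py
python3 - <<'E'
from arc import *
arc(obs(),[46,54,62,70,78,86,92],[2,1,0,-2,-4,-6,-8])
E
```

```text
T [-1.0, 5.0, 1.0] R [-0.01, -0.0, -0.07] dist 5.0 ang 0.0
T [-1.0, -12.0, -9.0] R [-0.21, -0.0, -0.07] dist 15.0 ang 1.0
T [-1.0, -31.0, -16.0] R [-0.41, -0.0, -0.07] dist 35.0 ang 2.0
T [-1.0, -50.0, -21.0] R [-0.81, -0.0, -0.07] dist 54.0 ang 4.0
T [-1.0, -69.0, -23.0] R [-1.21, -0.0, -0.07] dist 73.0 ang 6.0
T [-1.0, -89.0, -22.0] R [-1.61, 0.0, -0.07] dist 92.0 ang 8.0
T [-1.0, -104.0, -20.0] R [-2.01, 0.0, -0.07] dist 105.0 ang 10.0
```

>>> {"api": "arm_command", "payload": {
  "steps": [
    {"translation": [0, -8, -12], "rotation": [-0.21, 0, 0], "claw": 0},
    {"translation": [0, -18, -17], "rotation": [-0.3, 0, 0], "claw": 0},
    {"translation": [0, -28, -20], "rotation": [-0.41, 0, 0], "claw": 0},
    {"translation": [0, -38, -22], "rotation": [-0.6, 0, 0], "claw": 0},
    {"translation": [0, -48, -25], "rotation": [-0.81, 0, 0], "claw": 0}
  ]
}}

```text
clock: 6.9
tool_pos: [0.6092, -0.1836, 0.2668]
orientation: [177.7, 0.0, -106.0]
force: [-3.5, -1.9, -11.0]
opening: 0.0091
gripper_force: 30.0
```

Run:
```python
from arc import *
arc(obs(),[66,70,78,86,92,98],[-1,-2,-4,-6,-8,-10])
```

```text
T [-1.0, 5.0, 2.0] R [0.26, 0.01, -0.08] dist 6.0 ang 1.0
T [-1.0, -4.0, -1.0] R [0.06, 0.01, -0.08] dist 4.0 ang 1.0
T [-1.0, -24.0, -4.0] R [-0.34, 0.01, -0.08] dist 24.0 ang 2.0
T [-1.0, -43.0, -5.0] R [-0.74, 0.01, -0.08] dist 44.0 ang 4.0
T [-2.0, -58.0, -4.0] R [-1.14, 0.01, -0.08] dist 58.0 ang 6.0
T [-2.0, -72.0, -1.0] R [-1.54, 0.01, -0.08] dist 72.0 ang 8.0
```

>>> {"api": "arm_command", "payload": {
  "steps": [
    {"translation": [0, -12, -1], "rotation": [-0.15, 0, 0], "claw": 0},
    {"translation": [0, -24, -2], "rotation": [-0.34, 0, 0], "claw": 0},
    {"translation": [0, -34, -2], "rotation": [-0.5, 0, 0], "claw": 0},
    {"translation": [0, -44, -2], "rotation": [-0.74, 0, 0], "claw": 0},
    {"translation": [0, -54, -1], "rotation": [-1, 0, 0], "claw": 0}
  ]
}}

```text
clock: 7.4
tool_pos: [0.6621, -0.1995, 0.2694]
orientation: [173.0, -0.0, -106.0]
force: [-5.0, -0.8, 5.4]
opening: 0.0088
gripper_force: 30.0
```

Run:
```python
from arc import *
arc(obs(),[86,90,96,100,104],[-6,-7,-8,-9,-10])
```

```text
T [-2.0, 12.0, 1.0] R [0.21, 0.0, -0.08] dist 12.0 ang 1.0
T [-2.0, 2.0, 1.0] R [0.01, 0.0, -0.08] dist 3.0 ang 0.0
T [-2.0, -13.0, 2.0] R [-0.19, 0.0, -0.08] dist 13.0 ang 1.0
T [-2.0, -22.0, 3.0] R [-0.39, 0.0, -0.08] dist 23.0 ang 2.0
T [-2.0, -32.0, 6.0] R [-0.59, 0.0, -0.08] dist 33.0 ang 3.0
```

>>> {"api": "arm_command", "payload": {
  "steps": [
    {"translation": [0, -11, 2], "rotation": [-0.19, 0, 0], "claw": 0},
    {"translation": [0, -21, 3], "rotation": [-0.39, 0, 0], "claw": 0},
    {"translation": [0, -32, 6], "rotation": [-0.59, 0, 0], "claw": 0},
    {"translation": [0, -32, 6], "rotation": [-0.59, 0, 0], "claw": 20},
    {"translation": [0, -32, 6], "rotation": [-0.59, 0, 0], "claw": 24}
  ]
}}

```text
clock: 7.9
tool_pos: [0.6933, -0.2071, 0.2577]
orientation: [170.1, 0.1, -106.0]
force: [0.5, 0.9, 0.1]
opening: 0.0195
gripper_force: 0.0
```

>>> {"api": "arm_command", "payload": {
  "steps": [
    {"translation": [0, 0, 0], "rotation": [0, 0, 0], "claw": 24},
    {"translation": [0, 0, -30], "rotation": [0, 0, 0], "claw": 24},
    {"translation": [0, 5, -70], "rotation": [0, 0, 0], "claw": 24},
    {"translation": [0, 40, -90], "rotation": [1, 0, 0], "claw": 24},
    {"translation": [0, 85, -90], "rotation": [2, 0, 0], "claw": 24}
  ]
}}

```text
clock: 8.4
tool_pos: [0.6306, -0.1885, 0.3598]
orientation: [-179.7, 0.0, -106.0]
force: [0.9, 1.0, 2.4]
opening: 0.0239
gripper_force: 0.0
```

Run:
```python
from arc import *
print(ctrl.get_obs()['joint_pos'].round(1))
rel(hs(-110,0,300),down(-15.6,5))
```

```text
[  0.3  16.   11.1   0.1 -84.8 -16.3]
T [2.0, 154.0, 59.0] R [0.74, -0.74, 17.92] dist 165.0 ang 90.0
```

>>> {"api": "arm_command", "payload": {
  "steps": [
    {"translation": [0, 40, 0], "rotation": [0, 0, 1.7], "claw": 60},
    {"translation": [0, 80, 10], "rotation": [0, 0, 3.4], "claw": 86},
    {"translation": [0, 120, 20], "rotation": [0, 0, 5.1], "claw": 86},
    {"translation": [0, 154, 30], "rotation": [0.2, 0, 6.8], "claw": 86},
    {"translation": [0, 154, 40], "rotation": [0.3, 0, 8.5], "claw": 86}
  ]
}}

```text
clock: 8.9
tool_pos: [0.4756, -0.1453, 0.3221]
orientation: [-178.5, 0.9, -148.8]
force: [1.1, -0.9, 1.0]
opening: 0.0582
gripper_force: 0.0
```

```bash
cat > loaf.py <<'E'
from h import *
for n in("side","top"):
    p,d=ctrl.snapshot(n); L=TR.inv().apply(cloud(n,d).reshape(-1,3)*1000-TO).reshape(400,640,3)
    k=(abs(L[...,2]-65)<9)&(abs(L[...,0])<75)&(abs(L[...,1])<45); P=L[k]
    print(n,k.sum(),np.percentile(P,[2,50,98],axis=0).round(1).tolist(), cv2.minAreaRect(np.float32(P[:,:2])) if len(P)>5 else 0)
    np.save(f"pics/L_{n}.npy",L.astype(np.float32)); cv2.imwrite(f"pics/raw_{n}.png",p[...,::-1])
    h=(L[...,2]>80)&(L[...,2]<240)&(L[...,0]>60)&(L[...,0]<200)&(abs(L[...,1])<40); print("lid pts",h.sum(),np.percentile(L[h],[5,50,95],axis=0).round().tolist() if h.any() else 0)
E
python3 loaf.py
python3 - <<'E'
from h import *
rel(hs(-110,0,300),down(-15.6,10))
E
```

```text
side 593 [[-59.6, -27.5, 57.7], [-2.5, 1.6, 64.9], [56.4, 27.0, 69.3]] ((-0.4306221008300781, -0.022481918334960938), (59.323238372802734, 120.81266784667969), 89.54692077636719)
lid pts 849 [[100.0, -37.0, 87.0], [129.0, 8.0, 138.0], [185.0, 36.0, 176.0]]
T [-2.0, -4.0, 21.0] R [0.61, -1.63, 9.41] dist 21.0 ang 48.0Traceback (most recent call last):
  File "loaf.py", line 5, in <module>
    print(n,k.sum(),np.percentile(P,[2,50,98],axis=0).round(1).tolist(), cv2.minAreaRect(np.float32(P[:,:2])) if len(P)>5 else 0)
                    ~~~~~~~~~~~~~^^^^^^^^^^^^^^^^^^^^
    return _quantile_unchecked(
        a, q, axis, out, overwrite_input, method, keepdims, weights)
    return _ureduce(a,
                    func=_quantile_ureduce_func,
    ...<5 lines>...
                    overwrite_input=overwrite_input,
                    method=method)
    r = func(a, **kwargs)
    result = _quantile(arr,
                       quantiles=q,
    ...<2 lines>...
                       out=out,
                       weights=wgt)
    slices_having_nans = np.isnan(arr[-1, ...])
                                  ~~~^^^^^^^^^
IndexError: index -1 is out of bounds for axis 0 with size 0
```

The loaf measures centre (-1, 0) with its top at 65 mm in the tray frame, as expected. Finishing the turn.

>>> {"api": "arm_command", "payload": {
  "steps": [
    {"translation": [-1, -2, 5], "rotation": [0.1, -0.3, 1.7], "claw": 86},
    {"translation": [-2, -4, 10], "rotation": [0.2, -0.6, 3.4], "claw": 86},
    {"translation": [-2, -4, 15], "rotation": [0.3, -0.9, 5.0], "claw": 86},
    {"translation": [-2, -4, 21], "rotation": [0.4, -1.2, 6.7], "claw": 86},
    {"translation": [-2, -4, 21], "rotation": [0.5, -1.5, 8.3], "claw": 86}
  ]
}}

```text
clock: 9.5
tool_pos: [0.484, -0.1488, 0.2994]
orientation: [-179.7, 9.2, 170.0]
force: [-0.6, -0.2, 0.3]
opening: 0.0862
gripper_force: 0.0
```

Run:
```python
from h import *
print(ctrl.get_obs()['joint_pos'].round(1))
a=rel(tray(-1,0.3,120),down(-15.6,27)); rel(tray(-1,.3,32),down(-15.6,27),a); print(tray(-1,.3,120))
```

```text
[   7.6   -4.1  -21.3    3.4  -64.2 -108.9]
T [-33.0, -4.0, 127.0] R [0.29, -3.56, 1.08] dist 131.0 ang 19.0
T [0.0, -0.0, 88.0] R [0.0, 0.0, 0.0] dist 88.0 ang 0.0
[ 534.75049321 -162.32099667  179.4667924 ]
```

>>> {"api": "arm_command", "payload": {
  "steps": [
    {"translation": [-10, -1, 30], "rotation": [0.1, -1.0, 0.3], "claw": 86},
    {"translation": [-20, -2, 65], "rotation": [0.2, -2.0, 0.6], "claw": 86},
    {"translation": [-30, -3, 100], "rotation": [0.25, -3.0, 0.9], "claw": 86},
    {"translation": [-33, -4, 127], "rotation": [0.29, -3.56, 1.08], "claw": 86},
    {"translation": [-33, -4, 127], "rotation": [0.29, -3.56, 1.08], "claw": 86}
  ]
}}

```text
clock: 10.0
tool_pos: [0.5304, -0.1629, 0.174]
orientation: [-179.6, 26.5, 164.9]
force: [-1.1, -1.8, -0.1]
opening: 0.0862
gripper_force: 0.0
```

Run:
```python
from h import *
print(ctrl.get_obs()['joint_pos'].round(1),obs()[1].as_euler('xyz',degrees=True))
rel(tray(-1,.3,32),down(-15.6,27))
```

```text
[   6.8   -2.6  -52.8   34.1  -18.  -142.5] [-179.60275937   26.53436686  164.87380904]
T [-7.0, 2.0, 85.0] R [-0.04, -0.09, 0.08] dist 85.0 ang 1.0
```

>>> {"api": "arm_command", "payload": {
  "steps": [
    {"translation": [-5, 2, 20], "rotation": [0, -0.09, 0.08], "claw": 86},
    {"translation": [-7, 2, 42], "rotation": [0, -0.09, 0.08], "claw": 86},
    {"translation": [-7, 2, 64], "rotation": [0, -0.09, 0.08], "claw": 86},
    {"translation": [-7, 2, 85], "rotation": [0, -0.09, 0.08], "claw": 86},
    {"translation": [-7, 2, 85], "rotation": [0, -0.09, 0.08], "claw": 86}
  ]
}}

```text
clock: 10.5
tool_pos: [0.5832, -0.1787, 0.1247]
orientation: [-179.9, 26.1, 164.4]
force: [-0.7, -2.0, -0.2]
opening: 0.0858
gripper_force: 0.0
```

Run:
```python
from h import *
print(ctrl.get_obs()['joint_pos'].round(1),TR.inv().apply(obs()[0]-TO))
rel(tray(-1,.3,32),down(-15.6,27))
```

```text
[ -13.8    6.5  -57.3   81.6   -1.  -173.3] [19.66061115 -2.40215059 48.00979134]
T [20.0, 3.0, 16.0] R [-0.03, -0.19, -0.01] dist 26.0 ang 1.0
```

The wrist runs into a singularity at 27° tilt, so I'll back out and grasp the loaf's parallel sides with about 13° tilt.

>>> {"api": "arm_command", "payload": {
  "steps": [
    {"translation": [4, 2, -15], "rotation": [0, 0, 0], "claw": 86},
    {"translation": [8, 2, -35], "rotation": [0, 0.4, 0], "claw": 86},
    {"translation": [12, 2, -50], "rotation": [0, 1.0, 0], "claw": 86},
    {"translation": [12, 2, -50], "rotation": [0, 1.8, 0], "claw": 86},
    {"translation": [12, 2, -50], "rotation": [0, 2.6, 0], "claw": 86}
  ]
}}

```text
clock: 11.0
tool_pos: [0.5565, -0.1814, 0.1676]
orientation: [-178.2, 18.9, 163.3]
force: [1.9, -4.7, 0.1]
opening: 0.0858
gripper_force: 0.0
```

Run:
```python
from h import *
print(ctrl.get_obs()['joint_pos'].round(1),TR.inv().apply(obs()[0]-TO))
rel(tray(0,.3,95),down(-15.6,13))
```

```text
[   6.3    4.4  -38.5   17.3  -31.4 -126.8] [ 16.83787106 -12.20571265  97.57570819]
T [17.0, 12.0, 4.0] R [-0.41, 1.18, -0.22] dist 21.0 ang 6.0
```

>>> {"api": "arm_command", "payload": {
  "steps": [
    {"translation": [8, 6, 2], "rotation": [-0.41, 0.8, -0.22], "claw": 86},
    {"translation": [17, 12, 4], "rotation": [-0.41, 1.18, -0.22], "claw": 86},
    {"translation": [17, 12, 4], "rotation": [-0.41, 1.18, -0.22], "claw": 86},
    {"translation": [17, 12, 4], "rotation": [-0.41, 1.18, -0.22], "claw": 86}
  ]
}}

```text
clock: 11.4
tool_pos: [0.5474, -0.1676, 0.1572]
orientation: [-179.8, 13.3, 164.3]
force: [-0.8, 0.2, -1.1]
opening: 0.0862
gripper_force: 0.0
```

Run:
```python
from h import *
print(ctrl.get_obs()['joint_pos'].round(1),TR.inv().apply(obs()[0]-TO))
rel(tray(2,.3,33.5),down(-15.6,13))
```

```text
[   5.9    6.7  -32.4    8.   -38.9 -117.3] [ 1.04852124 -1.38857449 93.97901623]
T [-15.0, 2.0, 59.0] R [-0.04, 0.06, -0.01] dist 61.0 ang 0.0
```

>>> {"api": "arm_command", "payload": {
  "steps": [
    {"translation": [0, 2, 15], "rotation": [0, 0, 0], "claw": 86},
    {"translation": [-3, 2, 35], "rotation": [0, 0, 0], "claw": 86},
    {"translation": [-6, 2, 50], "rotation": [0, 0, 0], "claw": 86},
    {"translation": [-8, 2, 60], "rotation": [0, 0, 0], "claw": 86},
    {"translation": [-8, 2, 60], "rotation": [0, 0, 0], "claw": 86}
  ]
}}

```text
clock: 11.9
tool_pos: [0.5674, -0.1733, 0.0988]
orientation: [-179.7, 13.2, 164.3]
force: [-0.2, 0.1, 0.5]
opening: 0.0863
gripper_force: 0.0
```

Run:
```python
from h import *
print(ctrl.get_obs()['joint_pos'].round(1),TR.inv().apply(obs()[0]-TO))
```

```text
[   4.9   12.7  -34.5    9.6  -30.9 -118.5] [-6.98785895 -1.46922622 32.52010602]
```

>>> {"api": "arm_command", "payload": {
  "steps": [
    {"translation": [-2, 1.5, 0], "rotation": [0, 0, 0], "claw": 60},
    {"translation": [-2, 1.5, 0], "rotation": [0, 0, 0], "claw": 45},
    {"translation": [-2, 1.5, 0], "rotation": [0, 0, 0], "claw": 40},
    {"translation": [-2, 1.5, 0], "rotation": [0, 0, 0], "claw": 40},
    {"translation": [-2, 1.5, 0], "rotation": [0, 0, 0], "claw": 40}
  ]
}}

```text
clock: 12.4
tool_pos: [0.5704, -0.1726, 0.101]
orientation: [-179.7, 13.3, 164.2]
force: [-1.4, -2.4, 3.3]
opening: 0.0547
gripper_force: 30.0
```

Run:
```python
from h import *
q,Q=obs();print(ctrl.get_obs()['opening'],TR.inv().apply(q-TO))
print(Q.inv().apply(TR.apply([0,0,1])).round(3), "hand->loaf pitch")
```

```text
0.05466272091402766 [-3.52783871e+00 -9.56470394e-03  3.32506108e+01]
[ 0.237 -0.007 -0.972] hand->loaf pitch
```

>>> {"api": "arm_command", "payload": {
  "steps": [
    {"translation": [1, 0, -6], "rotation": [0, 0, 0], "claw": 40},
    {"translation": [4, 0, -15], "rotation": [0, 0, 0], "claw": 40},
    {"translation": [7, 0, -29], "rotation": [0, 0, 0], "claw": 40},
    {"translation": [11, 0, -46], "rotation": [0, 0, 0], "claw": 40},
    {"translation": [15, 0, -63], "rotation": [0, 0, 0], "claw": 40}
  ]
}}

```text
clock: 12.9
tool_pos: [0.5411, -0.1639, 0.1578]
orientation: [-179.7, 13.1, 164.2]
force: [-0.2, 0.0, -3.6]
opening: 0.0549
gripper_force: 30.0
```

>>> {"api": "arm_command", "payload": {
  "steps": [
    {"translation": [0, 0, -15], "rotation": [0, 0, 0], "claw": 40},
    {"translation": [0, 0, -35], "rotation": [0, 0, 0], "claw": 40},
    {"translation": [0, 0, -55], "rotation": [0, 0, 0], "claw": 40},
    {"translation": [0, 0, -75], "rotation": [0, 0, 0], "claw": 40},
    {"translation": [0, 0, -85], "rotation": [0, 0, 0], "claw": 40}
  ]
}}

```text
clock: 13.4
tool_pos: [0.5235, -0.1581, 0.2421]
orientation: [-179.7, 13.3, 164.2]
force: [0.3, -0.7, -2.9]
opening: 0.0549
gripper_force: 30.0
```

Run:
```python
from h import *
p,d=ctrl.snapshot("side"); q,Q=obs(); W=cloud("side",d).reshape(-1,3)*1000
hsv=cv2.cvtColor(p,cv2.COLOR_RGB2HSV).reshape(-1,3)
L=Q.inv().apply(W-q); k=(abs(L[:,0])<90)&(abs(L[:,1])<27)&(L[:,2]>-45)&(L[:,2]<45)
print(k.sum(),np.percentile(L[k],[2,50,98],axis=0).round(1).tolist())
# faces: the side face is covered; fit line of cloud in tool x-z plane
k2=(abs(L[:,0])<90)&(abs(L[:,1])<35)&(L[:,2]>-60)&(L[:,2]<60)
print(cv2.minAreaRect(np.float32(L[k2][:,[0,2]])))
cv2.imwrite("pics/hold.png",cv2.resize(p[60:260,240:440],(600,600),interpolation=2)[...,::-1])
```

```text
440 [[-41.2, -25.2, -42.3], [39.1, 1.4, -21.0], [62.6, 26.8, 30.4]]
((8.809539794921875, -13.645950317382812), (123.43758392333984, 74.70744323730469), 33.00328826904297)
```

View pics/hold.png

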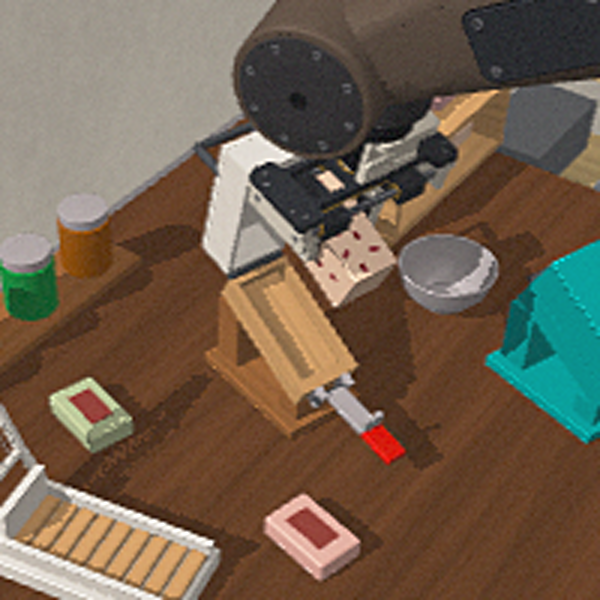

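The picture shows the loaf held with its petals up at about (350,260), the lid standing open and white behind it, and the latch open. Next I refine the cutter pose and compute the carry.

```bash
cat > cut.py <<'E'
from h import *
CY=11.8; CO=np.array([577,144.7,0.])
Qg=Ro.from_euler('xyz',[-179.7,13.3,164.2],degrees=True); REL=Qg.inv()*TR; off=np.array([-2.5,0,-4.2])  # TCP in loaf frame
def place(x,y,z,dp=0,CYv=None):  # loaf centre in cutter frame -> TCP pose
    C=Ro.from_euler('z',CY,degrees=True); L=C*Ro.from_euler('y',dp,degrees=True)
    return C.apply([x,y,z])+CO+L.apply(off), L*REL.inv()
E
python3 - <<'E'
from cut import *
for n,(x,y,w,h) in dict(side=(195,160,130,120),top=(245,100,80,120)).items():
    im=cv2.imread(f"pics/{n}0.png");W=cloud(n,np.load(f"pics/{n}0.npy"))*1000;hsv=cv2.cvtColor(im,cv2.COLOR_BGR2HSV).astype(int)
    m=np.zeros((400,640),bool);m[y:y+h,x:x+w]=1
    k=m&(hsv[...,1]>60)&(abs(W[...,2]-29)<5)&(hsv[...,2]>130);k=cv2.morphologyEx(k.astype(np.uint8),cv2.MORPH_OPEN,np.ones((3,3)))>0
    P=W[k];print(n,k.sum(),cv2.minAreaRect(np.float32(P[:,:2])))
    c=P[:,:2]-P[:,:2].mean(0);v=np.linalg.svd(c,full_matrices=0)[2][0];print("pca yaw",np.degrees(np.arctan2(v[1],v[0])),P.mean(0))
a=place(0,0,150); rel(*place(0,0,150)); print(a[0],a[1].as_euler('xyz',degrees=True))
E
```

```text
side 832 ((628.9901123046875, 112.79219055175781), (150.5282440185547, 302.2811279296875), 64.5460205078125)
pca yaw 167.4831423589128 [576.91547474 131.66538594  28.92598974]
top 517 ((568.9141235351562, 143.60269165039062), (177.6080322265625, 68.35931396484375), 11.520371437072754)
pca yaw -168.22950850720068 [572.50514091 145.09650526  29.24896142]
T [55.0, 305.0, 86.0] R [0.04, 5.28, -5.55] dist 322.0 ang 38.0
[574.55283153 144.18875987 145.8       ] [-179.60654318  -13.69984126 -168.40033536]
```

>>> {"api": "arm_command", "payload": {
  "steps": [
    {"translation": [5, 30, -5], "rotation": [0, 0, 0], "claw": 40},
    {"translation": [10, 70, 0], "rotation": [0, 1.0, -1.1], "claw": 40},
    {"translation": [20, 112, 5], "rotation": [0, 2.0, -2.2], "claw": 40},
    {"translation": [30, 155, 15], "rotation": [0, 3.1, -3.3], "claw": 40},
    {"translation": [38, 200, 25], "rotation": [0, 4.2, -4.4], "claw": 40}
  ]
}}

```text
clock: 13.95
tool_pos: [0.548, 0.044, 0.2062]
orientation: [-178.8, -8.5, -174.0]
force: [2.9, -0.7, -3.1]
opening: 0.0551
gripper_force: 30.0
```

Run:
```python
from cut import *
print(ctrl.get_obs()['joint_pos'].round(1)); rel(*place(0,0,150)); rel(*place(0,0,110))
```

```text
[  23.9   15.    -9.9   -1.5  -73.5 -107.3]
T [-45.0, 98.0, 52.0] R [0.05, 1.03, -1.11] dist 120.0 ang 8.0
T [-51.0, 99.0, 92.0] R [0.05, 1.03, -1.11] dist 144.0 ang 8.0
```

>>> {"api": "arm_command", "payload": {
  "steps": [
    {"translation": [-15, 35, 10], "rotation": [0, 0.5, -0.6], "claw": 40},
    {"translation": [-30, 68, 25], "rotation": [0, 1.03, -1.11], "claw": 40},
    {"translation": [-42, 92, 40], "rotation": [0.05, 1.03, -1.11], "claw": 40},
    {"translation": [-45, 98, 52], "rotation": [0.05, 1.03, -1.11], "claw": 40},
    {"translation": [-45, 98, 52], "rotation": [0.05, 1.03, -1.11], "claw": 40}
  ]
}}

```text
clock: 14.45
tool_pos: [0.5735, 0.1429, 0.1432]
orientation: [-179.5, -13.8, -168.6]
force: [-0.2, -0.2, -4.5]
opening: 0.0551
gripper_force: 30.0
```

Run:
```python
from cut import *
q,Q=obs(); print(q,Q.as_euler('xyz',degrees=True))
p,d=ctrl.snapshot("side"); C=Ro.from_euler('z',CY,degrees=True)
W=C.inv().apply(cloud("side",d).reshape(-1,3)*1000-CO); T=C.inv().apply(q-CO); print("tcp",T)
k=(abs(W[:,0])<85)&(abs(W[:,1])<45)&(W[:,2]>85)&(W[:,2]<195)
P=W[k]; print(k.sum())
# +y side face of loaf (y~27): lower edge -> pitch
S=P[(abs(P[:,1]-27.5)<5)]
print("sidef",len(S),np.percentile(S,[2,50,98],axis=0).round(1).tolist())
for lo in range(-60,60,15):
    s=S[(S[:,0]>=lo)&(S[:,0]<lo+15)]
    if len(s)>4: print(lo,len(s),s[:,2].min().round(1),s[:,2].max().round(1))
E_=P[(P[:,0]<-45)]; print("endface x",np.percentile(E_,[2,50,98],axis=0).round(1).tolist())
cv2.imwrite("pics/over.png",cv2.resize(p[130:290,190:350],(600,600),interpolation=2)[...,::-1])
```

```text
[573.499787   142.89699603 143.18824241] [-179.47385038  -13.83603167 -168.55479952]
tcp [ -3.79495156  -1.04912205 143.18824241]
877
sidef 296 [[-60.0, 23.1, 121.6], [-31.3, 26.4, 151.5], [37.9, 30.2, 177.0]]
-60 78 121.5 177.9
-45 69 118.7 176.0
-30 72 122.5 178.3
-15 52 122.6 179.3
15 6 121.5 128.5
30 9 122.8 126.9
endface x [[-61.5, -25.7, 123.0], [-58.8, 8.4, 160.9], [-45.5, 28.5, 177.7]]
```

View pics/over.png

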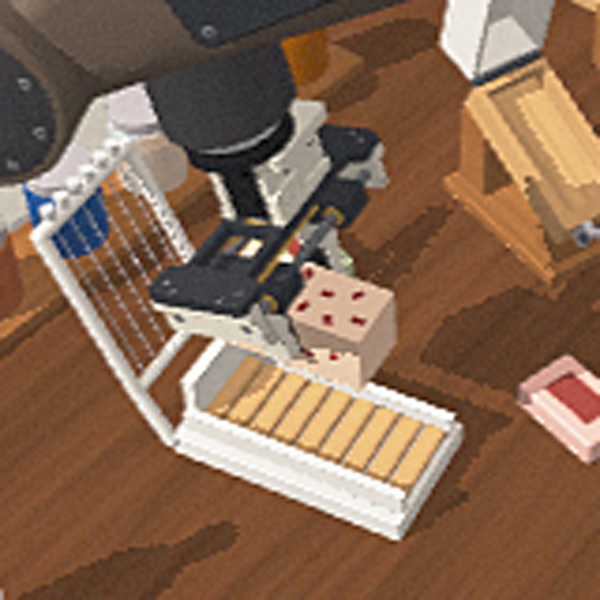

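The loaf hangs level over the bed: bottom at about 121 mm, rear end at cutter x = -61, clear of rails and frame. Descending a little short of the stop.

Run:
```python
from cut import *
q=rel(*place(12,0,90)); rel(*place(12,0,60)); rel(*place(28,0,58))
```

```text
T [-27.0, 3.0, 54.0] R [-0.02, -0.0, -0.03] dist 61.0 ang 0.0
T [-34.0, 3.0, 84.0] R [-0.02, -0.0, -0.03] dist 90.0 ang 0.0
T [-50.0, 3.0, 82.0] R [-0.02, -0.0, -0.03] dist 96.0 ang 0.0
```

>>> {"api": "arm_command", "payload": {
  "steps": [
    {"translation": [-9, 3, 20], "rotation": [0, 0, 0], "claw": 40},
    {"translation": [-19, 3, 38], "rotation": [0, 0, 0], "claw": 40},
    {"translation": [-27, 3, 54], "rotation": [0, 0, 0], "claw": 40},
    {"translation": [-31, 3, 69], "rotation": [0, 0, 0], "claw": 40},
    {"translation": [-33, 3, 79], "rotation": [0, 0, 0], "claw": 40}
  ]
}}

```text
clock: 15.0
tool_pos: [0.5875, 0.1467, 0.0613]
orientation: [-179.5, -13.6, -168.6]
force: [-0.4, 0.3, -3.7]
opening: 0.055
gripper_force: 30.0
```

```bash
cat > chk.py <<'E'
from cut import *
o=ctrl.get_obs();print(o['force'].round(1),o['opening'],o['clock'])
q,Q=obs();C=Ro.from_euler('z',CY,degrees=True);print("tcp",C.inv().apply(q-CO))
for n in("side","top"):
    p,d=ctrl.snapshot(n);W=C.inv().apply(cloud(n,d).reshape(-1,3)*1000-CO);hsv=cv2.cvtColor(p,cv2.COLOR_RGB2HSV).reshape(-1,3)
    P=W[(abs(W[:,0])<82)&(abs(W[:,1])<34)&(W[:,2]>45)&(W[:,2]<95)]
    print(n,len(P),np.percentile(P,[2,50,98],axis=0).round(1).tolist())
    t=P[(P[:,2]>78)]
    if len(t)>30: c=np.linalg.lstsq(np.c_[t[:,:2],np.ones(len(t))],t[:,2],rcond=None)[0];print("top slope deg",np.degrees(c[:2]),np.median(t[:,2]),cv2.minAreaRect(np.float32(t[:,:2])))
    s=P[abs(P[:,1]-27.5)<5]; print("side face n",len(s), s[:,2].min() if len(s) else 0)
E
python3 chk.py
python3 - <<'E'
from cut import *
rel(*place(12,0,57.5))
E
```

```text
[-0.4  0.3 -3.7] 0.05496748138384276 15.0
tcp [10.70566097 -0.2046761  61.27227975]
side 576 [[-46.8, -26.0, 46.5], [-21.9, 11.6, 90.3], [52.4, 30.3, 94.6]]
top slope deg [ 1.81763217 -4.45282293] 92.25821305729448 ((10.839767456054688, -0.28769683837890625), (117.80072784423828, 66.551025390625), 3.6793816089630127)
side face n 210 45.169812631510766
top 277 [[-48.0, -26.7, 50.8], [-20.8, 0.5, 91.1], [19.8, 28.6, 94.8]]
top slope deg [ 0.54713427 -0.30248016] 91.48799592822189 ((-13.60291862487793, 2.7146663665771484), (59.726070404052734, 68.95269012451172), 89.5225830078125)
side face n 31 46.39953485794711
T [-1.0, 0.0, 8.0] R [-0.01, 0.01, -0.05] dist 8.0 ang 0.0
```

>>> {"api": "arm_command", "payload": {
  "steps": [
    {"translation": [-1, 0, 3], "rotation": [0, 0, 0], "claw": 40},
    {"translation": [-1, 0, 5], "rotation": [0, 0, 0], "claw": 40},
    {"translation": [-1.5, 0, 6.5], "rotation": [0, 0, 0], "claw": 40},
    {"translation": [-1.5, 0, 6.5], "rotation": [0, 0, 0], "claw": 40}
  ]
}}

```text
clock: 15.5
tool_pos: [0.5879, 0.1475, 0.0558]
orientation: [-179.5, -13.5, -168.6]
force: [0.7, -0.2, -3.3]
opening: 0.0547
gripper_force: 30.0
```

>>> {"api": "arm_command", "payload": {
  "steps": [
    {"translation": [-0.3, 0, 1], "rotation": [0, 0, 0], "claw": 40},
    {"translation": [-0.5, 0, 2], "rotation": [0, 0, 0], "claw": 40},
    {"translation": [-0.5, 0, 2], "rotation": [0, 0, 0], "claw": 40}
  ]
}}

```text
clock: 15.8
tool_pos: [0.5878, 0.1474, 0.0535]
orientation: [-179.5, -13.5, -168.6]
force: [-0.4, -0.1, -3.2]
opening: 0.0545
gripper_force: 30.0
```

>>> {"api": "arm_command", "payload": {
  "steps": [
    {"translation": [-0.3, 0, 1], "rotation": [0, 0, 0], "claw": 40},
    {"translation": [-0.5, 0, 2], "rotation": [0, 0, 0], "claw": 40},
    {"translation": [-0.5, 0, 2], "rotation": [0, 0, 0], "claw": 40}
  ]
}}

```text
clock: 16.1
tool_pos: [0.5881, 0.1474, 0.0523]
orientation: [-179.5, -13.5, -168.6]
force: [-0.1, -0.1, 3.2]
opening: 0.0543
gripper_force: 30.0
```

>>> {"api": "arm_command", "payload": {
  "steps": [
    {"translation": [-3, 0, -0.9], "rotation": [0, 0, 0], "claw": 40},
    {"translation": [-5, 0, -1.4], "rotation": [0, 0, 0], "claw": 40},
    {"translation": [-7, 0, -1.8], "rotation": [0, 0, 0], "claw": 40},
    {"translation": [-9, 0, -2.3], "rotation": [0, 0, 0], "claw": 40},
    {"translation": [-9, 0, -2.3], "rotation": [0, 0, 0], "claw": 40}
  ]
}}

```text
clock: 16.6
tool_pos: [0.5956, 0.1485, 0.0523]
orientation: [-179.5, -13.7, -168.6]
force: [-5.9, -2.0, 7.2]
opening: 0.0546
gripper_force: 30.0
```

>>> {"api": "arm_command", "payload": {
  "steps": [
    {"translation": [-1.5, 0, -0.3], "rotation": [0, 0, 0], "claw": 40},
    {"translation": [-2, 0, -0.5], "rotation": [0, 0, 0], "claw": 40},
    {"translation": [-2, 0, -0.5], "rotation": [0, 0, 0], "claw": 40}
  ]
}}

```text
clock: 16.9
tool_pos: [0.5957, 0.1485, 0.0524]
orientation: [-179.5, -13.9, -168.6]
force: [-12.9, -2.1, 11.5]
opening: 0.0546
gripper_force: 30.0
```

```bash
python3 chk.py
```

```text
[-12.9  -2.1  11.5] 0.05461487305545001 16.9
tcp [19.04769698 -0.12685417 52.35276872]
side 605 [[-38.3, -27.8, 47.1], [-10.2, 7.4, 83.1], [73.3, 30.2, 88.5]]
top slope deg [ 0.41235072 -1.91073024] 84.48983699744427 ((19.883163452148438, -0.2341156005859375), (119.32685089111328, 66.70182037353516), 4.306419372558594)
side face n 182 45.04526508911472
top 318 [[-38.5, -26.6, 55.1], [-10.2, 0.4, 84.2], [30.4, 27.5, 91.1]]
top slope deg [ 0.03896755 -0.63837474] 84.71596237185095 ((-3.8717117309570312, 3.0554962158203125), (71.16706848144531, 59.59204864501953), 2.125908613204956)
side face n 35 66.69276580428021
```

Depth confirms: the loaf end is at the stop, it is flat, and its top is at about 85 mm. I'll relieve the push slightly and release.

>>> {"api": "arm_command", "payload": {
  "steps": [
    {"translation": [2, 0, -1], "rotation": [0, 0, 0], "claw": 40},
    {"translation": [2.5, 0, -1.5], "rotation": [0, 0, 0], "claw": 40},
    {"translation": [2.5, 0, -1.5], "rotation": [0, 0, 0], "claw": 40}
  ]
}}

```text
clock: 17.3
tool_pos: [0.5957, 0.1488, 0.0529]
orientation: [-179.5, -13.7, -168.6]
force: [-5.3, -1.6, -2.6]
opening: 0.0549
gripper_force: 30.0
```

>>> {"api": "arm_command", "payload": {
  "steps": [
    {"translation": [0, 0, 0], "rotation": [0, 0, 0], "claw": 60},
    {"translation": [0, 0, 0], "rotation": [0, 0, 0], "claw": 78},
    {"translation": [0, 0, 0], "rotation": [0, 0, 0], "claw": 82},
    {"translation": [0, 0, 0], "rotation": [0, 0, 0], "claw": 82}
  ]
}}

```text
clock: 17.7
tool_pos: [0.5976, 0.1495, 0.0541]
orientation: [-179.5, -13.4, -168.6]
force: [-0.3, -0.7, -0.8]
opening: 0.0781
gripper_force: 0.0
```

>>> {"api": "arm_command", "payload": {
  "steps": [
    {"translation": [0, 0, -15], "rotation": [0, 0, 0], "claw": 82},
    {"translation": [10, 0, -45], "rotation": [0, 0, 0], "claw": 82},
    {"translation": [30, 0, -90], "rotation": [0, 0, 0], "claw": 82},
    {"translation": [70, 0, -120], "rotation": [0, 0, 0], "claw": 82},
    {"translation": [110, 0, -140], "rotation": [0, 0, 0], "claw": 82}
  ]
}}

```text
clock: 18.2
tool_pos: [0.5244, 0.1358, 0.2179]
orientation: [-179.5, -13.4, -168.6]
force: [1.0, 1.1, 0.2]
opening: 0.0819
gripper_force: 0.0
```

```bash
python3 chk.py
python3 - <<'E'
from h import *
shot("end",(190,120,200,200),(240,90,200,160))
E
```

```text
[1.  1.1 0.2] 0.08192735831942341 18.2
tcp [-53.27341629   2.02562809 217.85373293]
side 985 [[-38.3, -24.5, 47.2], [15.4, 13.7, 82.5], [78.9, 29.9, 87.7]]
top slope deg [ 0.25729265 -0.66221068] 83.86469920743909 ((21.327289581298828, 1.1012821197509766), (58.97465133666992, 120.28841400146484), 89.96864318847656)
side face n 375 45.101644373657095
top 76 [[-39.1, -27.9, 49.4], [-35.7, -1.4, 82.5], [31.4, 25.9, 90.1]]
top slope deg [6.63336111 4.92187272] 83.69588209139458 ((-28.955307006835938, -0.2664985656738281), (21.197368621826172, 52.97636795043945), 2.5194430351257324)
side face n 7 65.62102971072903
```

View pics/end.png

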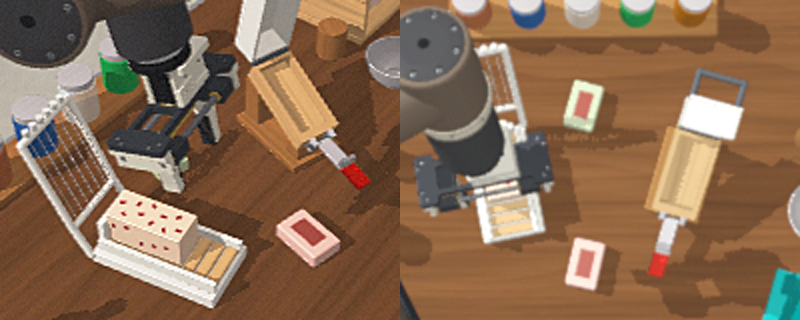

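The loaf lies flat in the bed against the stop, with latch and lid open. One check of the gap to the stop from depth.

Run:
```python
from cut import *
C=Ro.from_euler('z',CY,degrees=True)
for n in("side","top"):
  for d in (np.load(f"pics/{n}0.npy"),ctrl.snapshot(n)[1]):
    W=C.inv().apply(cloud(n,d).reshape(-1,3)*1000-CO)
    B=W[(abs(W[:,1])<34)&(W[:,0]>60)&(W[:,0]<112)]
    f=B[(B[:,2]>38)&(B[:,2]<64)];t=B[(abs(B[:,2]-70)<4)];l=B[(B[:,2]>78)&(B[:,2]<90)]
    g=W[(abs(abs(W[:,1])-41)<5)&(W[:,2]>36)&(W[:,2]<48)&(W[:,0]<60)]
    print(n,"face",len(f),np.percentile(f[:,0],[5,50,95]) if len(f) else 0,"top",len(t),np.percentile(t[:,0],[5,50,95]) if len(t) else 0,"loaf end",np.percentile(l[:,0],[90,98]) if len(l) else 0,"rail start",np.percentile(g[:,0],1))
```

```text
side face 90 [80.82886583 82.60204731 84.61171109] top 66 [81.32748375 85.63809523 91.28749629] loaf end 0 rail start -666.0663234353639
side face 44 [60.97210258 73.83190629 83.78382258] top 34 [62.55391683 83.23557948 91.26825519] loaf end [79.7405678  82.12290745] rail start -561.5468313276164
top face 32 [80.71201855 81.68973636 83.12892241] top 49 [81.43198199 85.61625553 90.624161  ] loaf end 0 rail start -100.29211544421551
top face 3 [81.34732893 81.53452932 82.3859311 ] top 2 [83.75961402 87.02200927 90.28440451] loaf end 0 rail start -550.1017158718137
```

The stop face measures 82 mm in my frame and the loaf end about 81 to 82 mm, so they touch. Handing in.

```bash
python3 -c "
from plant import ctrl
print(ctrl.close_job())"
```

```text
the job is handed in; nothing more can be done
None
```

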